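# Load a cell into the spring cradle

## Robot

A 7-joint arm with a two-finger parallel gripper is mounted at the origin on a cart in front of the work surface, level with it; the furniture and walls round the work are solid. World frame = base frame: x ahead of the robot, y to its left, z up, the work surface at z = 0. Lengths are in m, angles in rad, forces in N, time in s.
With the tool pointing down it reaches from about 0.4 to 0.85 m from the base axis. Payload 6.9 kg.
Tool frame: the origin (TCP) lies between the finger pads; the fingertips stand arm.tip_extent ahead of it and the grasp point (between the pads) is the TCP (arm.tip_extent is the distance from the TCP to the fingertips, in m); z points along the fingers, y is the line along which they close (so a half turn about z gives the same grasp; the last joint's range is limited). The gripper opens to 85 mm and grips with 20 to 120 N. Pads are 22 mm wide; open, the fingers measure 114 mm over their backs; the gripper's body (76 mm by 85 mm) begins 54 mm behind the grasp point. The pads swing forward as they close: fully open they stand 13 mm farther back than shut.
Start: joints at [1.397, 0.507, -0.238, 1.5, 0.126, 1.149, -0.155], TCP at [0.172, -0.601, 0.25] pointing down, gripper open.
Joint ranges: [-3.08, 3.08], [-0.24, 2.05], [-1.43, 1.35], [0, 2.5], [-1.52, 4.66], [0.17, 1.96], [-2.89, 2.89]. Speed limits (rad/s): [2.39, 2.39, 3.14, 3.14, 3.14, 3.14, 3.14].

## Interface

Orientations are given as a unit quaternion [w, x, y, z].
In Python, from rig import arm gives the robot as it stands.
- The arm moves only by the tool step_arm, never from a script. Its argument "rows" is text: rows parted by semicolons, each of 4 numbers parted by spaces: the shift along the tool's x, y, z in cm, then the turn about the tool's z in rad. A call has 1 to 8 rows; each row shifts and turns the commanded pose from where the row before left it, along the tool's axes as they then stand; what a row does not reach is not made up. A row lasts 1/8 s, in which the tool goes at most 62.5 mm and 10.7 degrees, less where a joint would pass 70% of its speed; a pose out of reach is approached as far as the arm can. A call with a gripper value outside its range is refused whole. "gripper" is the finger opening in cm, from 0 to 8.54, set as the call begins (left out, the last holds). The fingers move at their own pace and stop on an object; "newtons" is the grip in N (left out, the last holds). Time passes only in rows, so rows that do not move let the fingers close. It gives the time, the measured TCP pose, the force, the opening and the grip force at its end, in the units of the state.
- arm.read_state(): the state, without advancing time (a new reading comes with each control period).
- arm.capture(name): name is "side" or "top"; returns the picture (480x640x3 uint8, red, green, blue); there is no depth.
- arm.camera_model(name): a dict with "mtx" (3x3 intrinsics, pixels), "cam_to_world" (4x4, takes a point from camera to world coordinates). Camera axes: x right, y up, looking along -z (the intrinsics and any distortion apply to the point x, -y, -z); pixel columns grow to the right and rows downward; lengths in m; the calibration is good to about 2 mm. A picture is of the moment at which its call begins. camera_model takes no time and is no camera call.
- arm.close_job(): hands the job in; it is judged then, once.
Trained networks look in the newest picture that a camera, given by its name, has taken for a name from the list of things; names that differ only in an ending like _2 or _b are one class to them, and where a whole thing is asked for, a point or a joint stands for the part that bears it (a point fixed in the world has none). Each returns a list of dicts, best first, with "confidence" (0 to 1); they miss things now and then, are a little off and sometimes report something else, mostly with a low value. They report only what shows in the picture. A call takes as long as a camera call.
- arm.spot_in(query, camera): "at" ([x, y, z] in m, in world coordinates, good to about 4 mm: the middle of the surface that is visible of it).
- arm.outline_of(query, camera): "region" (480x640 bool, what is visible of it).
The state is a dict: "clock": time; "q": joint angles; "joint_vel": joint speeds; "joint_torque": joint torques, N m; "tool_pos": TCP position; "eef_rot": TCP orientation; "force": force on the tool from outside, world axes, zero at the start; "torque": the same for the moment, N m; "width": finger opening in m; "finger_force": force on a finger pad.
Only numpy, scipy, OpenCV 4.12 (cv2) and the standard library are available. Lean on these libraries where they do the work, as an engineer would, in place of code of your own. Each camera call takes 0.05 s, during which the arm holds its last target. There are 200 camera calls.

## Task

Load the blue battery cell into the grey cell cradle: push its flat end against the spring contact plate, then drop its nub end in behind the fixed contact, so that the cell lies level and fully down in the saddles, clamped by the spring with its nub on the fixed contact. Leave the orange cell lying in its black rest.

Things in the scene. Friction and masses are not known exactly. Their poses are not given: they have to be found in the camera images.
- cell_blue: Round D-size battery cell in a blue sleeve, 33 mm diameter, 60.5 mm long with its nub, 150 g. Origin at mid-length on its axis; x runs along it to the nub end (white band near it); the other end is flat. Lies level in a black rest, axis 32 mm up. The rest's two V saddles (30 mm high, 52 mm wide) hold its ends; its middle 38 mm is free for fingers down to the 6 mm base.
- cell_blue_nub (a point): Centre of the outer face of the blue cell's nub (the positive end: a metal stud 10 mm across, 2.5 mm long), on the cell's axis 30.25 mm from its middle.
- cell_orange: The same cell in an orange sleeve, lying in its own black rest; to be left alone. Origin and axes as for the blue cell.
- cradle: Grey fixed cradle, base 10 mm thick. Origin on the worktop below the middle of a seated cell, whose axis is 36 mm up; z up, x along the cell from spring to fixed contact. 45 degree V saddles, 52 mm wide, 34 mm high, at x = -28 to -20 and 20 to 28 mm; between them room for fingers. Fixed contact: wall 26 mm wide with brass tab, x = 30 to 37 mm, top at z = 39 mm. Its base spans 122 x 60 mm.
- spring_contact (a joint): Travel (m) of the cradle's upright steel spring plate: 18 mm wide, z = 24 to 66 mm, so taller than the fixed contact. 0 = free, its face at cradle x = -25 mm; grows to 0.016 as it is pushed to -x; 0.0055 with a cell seated. Coil spring: 2 N at first, 4 N seated, 7.6 N fully back. Behind it a housing 44 mm wide, 66 mm high, x = -76 to -52 mm.

How it is judged:
At the end, for the whole second after the job is handed in: Blue cell at rest in the cradle, spring pressed at least 2 mm: nub face within 6 mm of the fixed contact, middle within 10 mm of the cradle origin seen from above, axis 31 to 41 mm up and within 0.17 rad of the cradle x axis. Orange cell within 20 mm of its start (value of joint spring_contact above 0.002 m and x of cell_blue_nub in the frame of cradle between 0.024 and 0.036 m and horizontal distance between cell_blue and cradle below 0.01 m and height (world z) of cell_blue between 0.031 and 0.041 m and angle between the x axis of cell_blue and the x axis of cradle, either way round below 0.17 rad and linear speed of cell_blue below 0.02 m/s and distance of cell_orange from where it was at the start of the episode below 0.02 m); the robot touches nothing.
It fails at once if the orange cell is taken out of its rest (distance of cell_orange from where it was at the start of the episode above 0.03 m).
It also fails if it takes over 38 s, if anything falls off the work surface, if the arm or the gripper's body presses on something with over 40 N, if the wrist force passes 120 N, or if a joint passes its speed limit or range.

## Working session

There is one attempt and no reset: what is moved stays moved. The work goes in short steps, Python scripts to look and compute and a tool call to move; the robot and the scene stay as the last step left them, time stands still between calls to the robot, and variables do not carry over. Pictures are saved under pics/ and viewed, at most 10 in all, crops included, and the job is handed in when it is done.

Besides the shell and the picture viewer there is one more tool, called after ">>>" as name(argument=value, ...), one argument or row to a line, values as JSON. step_arm: Moves the arm, as the interface text tells. Its arguments: {"type":"object","properties":{"rows":{"type":"string"},"gripper":{"type":"number"},"newtons":{"type":"number"}},"required":["rows"]}

```bash
mkdir -p pics; ls; cat > h.py <<'E'
from rig import arm
import numpy as np, cv2
def cam(n):
    m=arm.camera_model(n); return np.array(m["mtx"]),np.array(m["cam_to_world"]),m
def proj(n,p):
    K,T,_=cam(n); c=np.linalg.inv(T)@np.append(p,1); c=np.array([c[0],-c[1],-c[2]]); u=K@c; return u[:2]/u[2]
def ray(n,uv):
    K,T,_=cam(n); d=np.linalg.inv(K)@[uv[0],uv[1],1]; d=T[:3,:3]@[d[0],-d[1],-d[2]]; return T[:3,3],d/np.linalg.norm(d)
def onz(n,uv,z):
    o,d=ray(n,uv); return o+d*(z-o[2])/d[2]
def tri(uv1,uv2,a="side",b="top"):
    o1,d1=ray(a,uv1);o2,d2=ray(b,uv2)
    s=np.linalg.lstsq(np.c_[d1,-d2],o2-o1,rcond=None)[0]
    p,q=o1+s[0]*d1,o2+s[1]*d2
    return (p+q)/2,np.linalg.norm(p-q)
E
python3 - <<'E'
from h import *
s=arm.read_state(); print(s, arm.tip_extent)
for n in("side","top"):
    im=arm.capture(n); cv2.imwrite(f"pics/{n}0.png",im[:,:,::-1])
    K,T,m=cam(n); print(n,m.keys(),K.round(1).tolist(),T.round(3).tolist())
    for q in("cell_blue","cell_blue_nub","cell_orange","cradle","spring_contact"):
        print(q,[(np.round(r["at"],3).tolist(),round(r["confidence"],2),proj(n,r["at"]).round().tolist()) for r in arm.spot_in(q,n)[:2]])
E
```

```text
pics
{'clock': 0.0, 'q': array([ 1.39753137,  0.50834127, -0.23751823,  1.50114323,  0.12569044,
        1.14886717, -0.15483805]), 'joint_vel': array([ 0.00145896, -0.00028102,  0.00016282,  0.00048245, -0.00123156,
       -0.00030093,  0.00124929]), 'joint_torque': array([-5.80485157e-04, -6.20593071e+01, -2.18676880e+00, -2.49656439e+01,
        1.28226390e-02,  1.19320714e-02, -3.76035928e-05]), 'tool_pos': array([ 0.17177907, -0.60044764,  0.24942367]), 'eef_rot': array([-8.75323348e-04,  9.90303619e-01,  1.38917089e-01, -1.34894486e-04]), 'force': array([ 0.34493207,  0.09438189, -0.15687508]), 'torque': array([-0.04105518, -0.06716924, -0.00665243]), 'finger_force': 0.0, 'width': 0.08529397891083025} 0.019
side dict_keys(['mtx', 'cam_to_world']) [[569.3, 0.0, 322.6], [0.0, 569.3, 240.3], [0.0, 0.0, 1.0]] [[-0.853, 0.263, -0.45, 0.114], [-0.521, -0.464, 0.717, 0.871], [-0.02, 0.846, 0.533, 0.503], [0.0, 0.0, 0.0, 1.0]]
cell_blue [([0.488, 0.415, 0.044], 0.72, [267.0, 301.0])]
cell_blue_nub [([0.491, 0.412, 0.044], 0.77, [266.0, 299.0])]
cell_orange [([0.463, 0.298, 0.042], 0.82, [329.0, 263.0])]
cradle [([0.463, 0.093, 0.022], 0.93, [391.0, 214.0])]
spring_contact [([0.46, 0.093, 0.05], 0.5, [394.0, 200.0])]
top dict_keys(['mtx', 'cam_to_world']) [[471.3, 0.0, 319.3], [0.0, 471.3, 246.7], [0.0, 0.0, 1.0]] [[-0.014, 0.988, -0.157, 0.368], [-1.0, -0.012, 0.015, 0.303], [0.013, 0.157, 0.988, 0.884], [0.0, 0.0, 0.0, 1.0]]
cell_blue [([0.493, 0.403, 0.048], 0.76, [257.0, 251.0])]
cell_blue_nub [([0.501, 0.401, 0.04], 0.79, [258.0, 248.0])]
cell_orange [([0.468, 0.284, 0.042], 0.59, [323.0, 265.0])]
cradle [([0.466, 0.097, 0.008], 0.95, [422.0, 267.0]), ([0.499, 0.399, 0.041], 0.16, [259.0, 249.0])]
spring_contact [([0.462, 0.085, 0.044], 0.55, [434.0, 267.0])]
```

```bash
python3 -c "
import cv2,numpy as np
print(cv2.imread('pics/side0.png').shape)"
```

```text
(480, 640, 3)
```

View pics/side0.png

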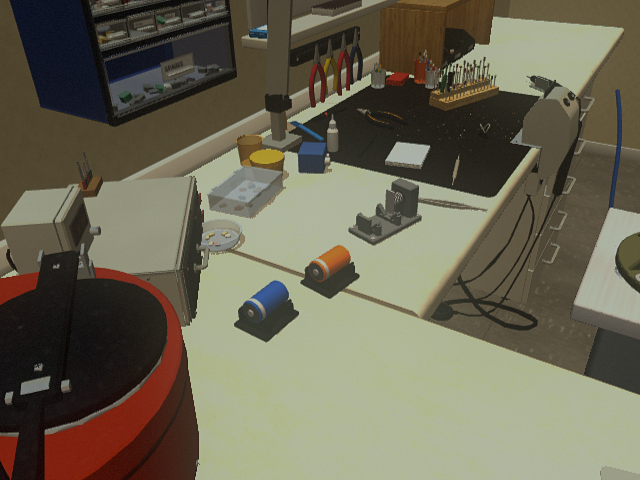

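View pics/top0.png

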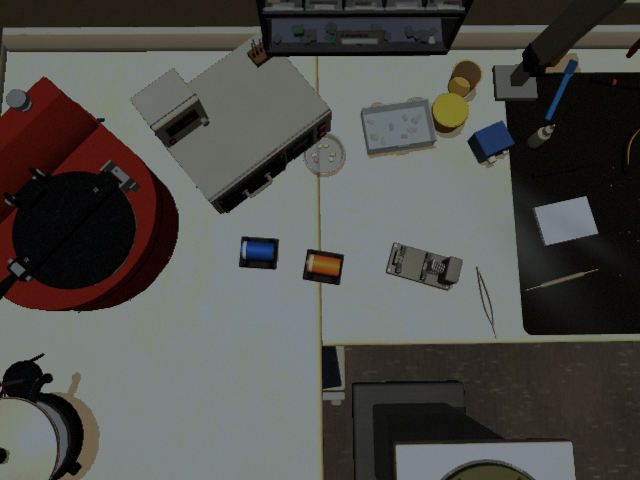

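Side view: blue cell at (267,301), orange at (329,265), cradle at (390,215) with housing at (405,190). Top view: blue at (259,252) with its nub to the left (+y), cradle at (423,266) with the housing on the right (-y). The cell and the cradle therefore face the same way. Next I'll zoom in for detail.

```bash
python3 - <<'E'
from h import *
t=cv2.imread("pics/top0.png"); s=cv2.imread("pics/side0.png")
def crop(im,x,y,w,h,f,gain=1): return cv2.convertScaleAbs(cv2.resize(im[y:y+h,x:x+w],None,fx=f,fy=f,interpolation=cv2.INTER_CUBIC),alpha=gain)
a=crop(t,380,230,100,75,4,1.6);b=crop(t,225,225,100,75,4,1.6);c=crop(s,335,165,100,75,4,1.3);d=crop(s,220,268,100,75,4,1.3)
cv2.imwrite("pics/crop0.png",np.vstack([np.hstack([a,b]),np.hstack([c,d])]))
for n in("top","side"):
    arm.capture(n)
    for q in("cell_blue","cradle","cell_orange"):
        r=arm.outline_of(q,n)
        if r:
            m=r[0]["region"].astype(np.uint8); ys,xs=np.nonzero(m); print(n,q,round(r[0]["confidence"],2),cv2.minAreaRect(np.c_[xs,ys].astype(np.float32)),xs.mean().round(1),ys.mean().round(1))
E
```

```text
top cell_blue 0.95 ((257.0162048339844, 249.6758270263672), (34.45695495605469, 18.626731872558594), 2.862405300140381) 257.2 249.7
top cradle 0.68 ((423.5882873535156, 266.6470642089844), (73.24575805664062, 33.95498275756836), 14.03624439239502) 423.4 266.3
top cell_orange 0.77 ((323.1351623535156, 264.1891784667969), (34.85258483886719, 19.399080276489258), 9.462322235107422) 323.5 264.1
side cell_blue 0.93 ((265.60003662109375, 301.29998779296875), (25.60000228881836, 49.80000305175781), 53.13010025024414) 265.1 301.5
side cradle 0.93 ((389.65594482421875, 215.86392211914062), (46.79405212402344, 80.83993530273438), 45.881404876708984) 389.5 213.9
side cell_orange 0.74 ((328.9481201171875, 263.193359375), (22.761104583740234, 43.567535400390625), 55.61965560913086) 328.7 263.3
```

View pics/crop0.png

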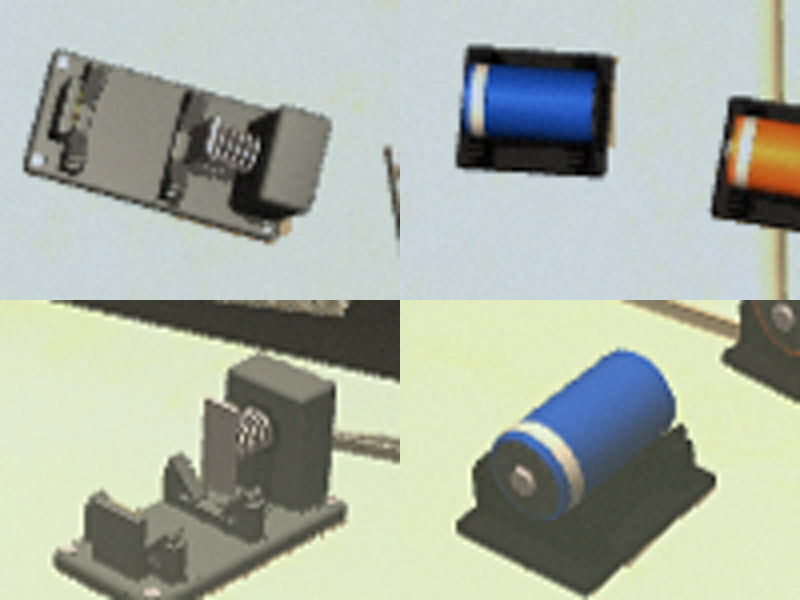

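Crops: in the top view the cradle's spring and housing are at the right (-y) and the contact wall at the left. In the side view the plate top is at about (386,191), the contact top from (357,214) to (371,219), and the cell's nub at about (351,284) before the crop offset. Next I fit the cradle and cell models to these corners in both views.

```bash
cat > fit.py <<'E'
from h import *
from scipy.optimize import least_squares
px=lambda c,ox,oy:((c[0]+.5)/4-.5+ox,(c[1]+.5)/4-.5+oy)
M,N='M','N'
P=[("top",(57,50),(M,-30,10)),("top",(25,170),(M,30,10)),("top",(272,240),(N,30,10)),
("top",(280,107),(-52,-22,66)),("top",(331,120),(-76,-22,66)),("top",(308,212),(-76,22,66)),
("side",(55,262),(M,-30,10)),("side",(345,205),(N,30,10)),("side",(88,195),(37,-13,39)),("side",(145,218),(37,13,39)),
("side",(205,100),(-25,-9,66)),("side",(238,110),(-25,9,66)),("side",(228,67),(-52,-22,66)),("side",(262,53),(-76,-22,66)),("side",(335,85),(-76,22,66)),("side",(302,100),(-52,22,66))]
def w(p,v):
    X=[p[4] if v[0]==M else p[4]-.122 if v[0]==N else v[0]/1e3,v[1]/1e3,v[2]/1e3]
    c,s=np.cos(p[2]),np.sin(p[2]); return np.array([p[0]+c*X[0]-s*X[1],p[1]+s*X[0]+c*X[1],p[3]+X[2]])
def res(p,full=False):
    r=np.array([proj(n,w(p,v))-px(c,*((380,230) if n=="top" else (335,165))) for n,c,v in P]); return r if full else r.ravel()
f=least_squares(res,[.466,.11,1.33,0,.045],loss="soft_l1"); print("cradle",f.x.round(4)); print(res(f.x,1).round(1).tolist())
# cells: fit cylinder silhouettes (35 x33 body, x -30.25..27.75) to outline masks
def cell(q):
    R={}
    for n in("top","side"):
        arm.capture(n); R[n]=arm.outline_of(q,n)[0]["region"]
    a=np.linspace(0,2*np.pi,40)
    def r(p):
        c,s=np.cos(p[3]),np.sin(p[3]); out=[]
        for n in R:
            pts=[]
            for xx,rr in((-.03025,.0165),(.02775,.0165),(.03025,.005)):
                for t in a: 
                    y=rr*np.cos(t); pts.append(proj(n,[p[0]+c*xx-s*y,p[1]+s*xx+c*y,p[2]+rr*np.sin(t)]))
            h=cv2.convexHull(np.float32(pts))[:,0]
            ys,xs=np.nonzero(R[n]); hm=cv2.convexHull(np.float32(np.c_[xs,ys]))[:,0]
            d=[np.r_[0:0]]
            for th in np.linspace(0,2*np.pi,32,endpoint=False):
                u=np.array([np.cos(th),np.sin(th)]); out.append((h@u).max()-(hm@u).max()-.5)
        return np.array(out)
    g=least_squares(r,P0[q],loss="soft_l1"); print(q,g.x.round(4),"rms",np.sqrt((r(g.x)**2).mean()).round(2))
P0={"cell_blue":[.485,.405,.032,1.5],"cell_orange":[.46,.29,.032,1.4]}
for q in P0: cell(q)
# by hand nub (side view)
n=px((522,477),220-100,268-75); print("nub px",n,onz("side",n,.032).round(4))
E
python3 fit.py
```

```text
cradle [ 4.7380e-01  1.1810e-01  1.2805e+00 -8.0000e-04  4.3000e-02]
[[-0.9, -0.7], [-0.9, -0.3], [0.7, 0.1], [-0.3, -1.4], [0.2, -0.9], [0.2, 0.1], [-0.3, -2.5], [1.7, -0.5], [1.3, 1.7], [-1.5, 1.7], [0.2, -0.5], [-0.0, 0.6], [-0.5, 0.3], [0.3, -0.5], [1.8, -0.3], [0.7, 0.5]]Traceback (most recent call last):
  File "fit.py", line 36, in <module>
    for q in P0: cell(q)
                 ~~~~^^^
  File "fit.py", line 34, in cell
    g=least_squares(r,P0[q],loss="soft_l1"); print(q,g.x.round(4),"rms",np.sqrt((r(g.x)**2).mean()).round(2))
    return func(*args, **kwargs)
    result = trf(vector_fun.fun, vector_fun.jac, x0, f0, J0, lb, ub, ftol, xtol,
                 gtol, max_nfev, x_scale, loss_function, tr_solver,
                 tr_options.copy(), verbose, callback=callback_wrapped)
    return trf_no_bounds(
        fun, jac, x0, f0, J0, ftol, xtol, gtol, max_nfev, x_scale,
        loss_function, tr_solver, tr_options, verbose, callback=callback)
    J = jac(x)
    self._update_jac()
    ~~~~~~~~~~~~~~~~^^
    self.J = self.jac_wrapped(xp_copy(self.x), f0=self.f)
             ~~~
[... 744 characters left out ...]
  return np.atleast_1d(self.fun(x))
                         ~~~~~~~~^^^
    return self.f(x, *self.args, **self.kwargs)
           ~~~~~~^^^^^^^^^^^^^^^^^^^^^^^^^^^^^^
  File "fit.py", line 27, in r
    y=rr*np.cos(t); pts.append(proj(n,[p[0]+c*xx-s*y,p[1]+s*xx+c*y,p[2]+rr*np.sin(t)]))
                               ~~~~^^^^^^^^^^^^^^^^^^^^^^^^^^^^^^^^^^^^^^^^^^^^^^^^^^^
  File "h.py", line 6, in proj
    K,T,_=cam(n); c=np.linalg.inv(T)@np.append(p,1); c=np.array([c[0],-c[1],-c[2]]); u=K@c; return u[:2]/u[2]
          ~~~^^^
  File "h.py", line 4, in cam
    m=arm.camera_model(n); return np.array(m["mtx"]),np.array(m["cam_to_world"]),m
ValueError: time passes only in moves, steps and waits
```

```bash
sed -i 's/^def cam(n):/import functools\n@functools.cache\ndef cam(n):/' h.py
sed -i 's/loss="soft_l1"); print(q/loss="soft_l1",diff_step=1e-3); print(q/' fit.py
cat >> h.py <<'E'
from scipy.spatial.transform import Rotation as Rn
def tool():
    s=arm.read_state(); R=Rn.from_quat(np.roll(s["eef_rot"],-1)).as_matrix()
    return s,R,np.arctan2(R[1,0],R[0,0])
def togo(target,yaw):
    s,R,a=tool(); d=(np.array(target)-s["tool_pos"])
    print("t",round(s["clock"],2),"pos",s["tool_pos"].round(4),"yaw",a.round(4),"to go tool cm",(R.T@d*100).round(2),"turn",round(a-yaw,3))
E
python3 fit.py; python3 - <<'E'
from h import *
print(proj("side",[.172,-.601,.25]),onz("side",(545,190),0),onz("top",(520,80),.0))
togo([.5,-.2,.25],1.5)
E
```

```text
cradle [ 4.7380e-01  1.1810e-01  1.2805e+00 -8.0000e-04  4.3000e-02]
[[-0.9, -0.7], [-0.9, -0.3], [0.7, 0.1], [-0.3, -1.4], [0.2, -0.9], [0.2, 0.1], [-0.3, -2.5], [1.7, -0.5], [1.3, 1.7], [-1.5, 1.7], [0.2, -0.5], [-0.0, 0.6], [-0.5, 0.3], [0.3, -0.5], [1.8, -0.3], [0.7, 0.5]]
cell_blue [0.4989 0.4048 0.0315 1.5145] rms 0.63
cell_orange [0.472  0.2843 0.0303 1.3949] rms 0.49
nub px (250.125, 311.875) [0.5031 0.4324 0.032 ]
[660.69029402  13.92054373] [ 0.26504872 -0.16751781  0.        ] [ 0.84471398 -0.12141381  0.        ]
t 1.6 pos [ 0.172  -0.6009  0.2503] yaw 0.2788 to go tool cm [ 4.257e+01 -2.951e+01  3.000e-02] turn -1.221
```

```bash
python3 - <<'E'
from h import *
s=cv2.imread("pics/side0.png")[20:270,440:640]; cv2.imwrite("pics/c1.png",cv2.resize(s,None,fx=2.4,fy=2.4))
for z in(0,.1,.3,.5): print(z,onz("side",(550,110),z).round(2),onz("side",(540,80),z).round(2),proj("side",[0,0,z]).round())
E
```

```text
0 [ 0.36 -0.62  0.  ] [ 0.44 -0.87  0.  ] [702. 275.]
0.1 [ 0.31 -0.33  0.1 ] [ 0.38 -0.53  0.1 ] [727. 217.]
0.3 [0.21 0.27 0.3 ] [0.25 0.17 0.3 ] [786.  72.]
0.5 [0.12 0.86 0.5 ] [0.12 0.86 0.5 ] [ 868. -127.]
```

View pics/c1.png

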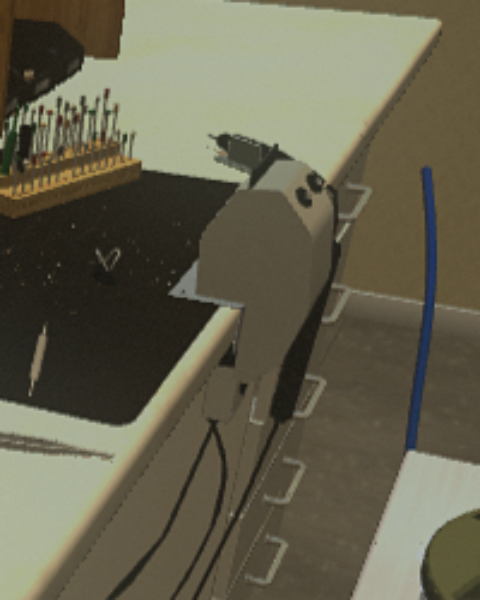

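The crop shows a grey tool station on the bench edge at about (550,110), roughly world (0.33,-0.45). I'll lift before passing over it.

>>> step_arm(
  rows="0 0 -5 0;3 -2 -5 0;5 -3.5 0 0;5 -3.5 0 0;5 -3.5 0 0;5 -3.5 0 0;5 -3.5 0 0;5 -3.5 0 0",
  gripper=6.5,
  newtons=50,
)

```text
clock: 2.6
tool_pos: [0.4269, -0.2873, 0.3506]
eef_rot: [0.0, 0.99, 0.139, 0.0]
force: [1.1, -0.7, 0.0]
width: 0.065
finger_force: 0.0
```

```bash
python3 -c "
from h import *
togo([.499,.405,.2],1.5145)"
```

```text
t 2.6 pos [ 0.4269 -0.2873  0.3506] yaw 0.2785 to go tool cm [ 25.96 -64.6   15.02] turn -1.236
```

>>> step_arm(
  rows="2.2 -5.4 0 0;2.2 -5.4 0 0;2.2 -5.4 0 0;2.2 -5.4 0 0;2.2 -5.4 0 0;2.2 -5.4 0 0;2.2 -5.4 0 0;2.2 -5.4 0 0",
)

```text
clock: 3.6
tool_pos: [0.4764, 0.1765, 0.3506]
eef_rot: [0.0, 0.99, 0.139, 0.0]
force: [1.5, -1.6, -0.3]
width: 0.0647
finger_force: 0.0
```

>>> step_arm(
  rows="0 0 0 -0.17;0 0 0 -0.17;0 0 0 -0.17;0 0 0 -0.17;0 0 0 -0.17;0 0 0 -0.17;0 0 0 -0.17;0 0 0 0",
)

```text
clock: 4.6
tool_pos: [0.4763, 0.1747, 0.3503]
eef_rot: [-0.0, 0.743, 0.67, 0.0]
force: [0.1, 0.6, 0.3]
width: 0.0651
finger_force: 0.0
```

```bash
python3 -c "
from h import *
togo([.499,.405,.15],1.5145)"
```

```text
t 4.6 pos [0.4763 0.1747 0.3503] yaw 1.4675 to go tool cm [23.14 -0.12 20.03] turn -0.047
```

>>> step_arm(
  rows="5 0 3 -0.05;5 0 3 0;5 0 3 0;5 0 3 0;3.1 0 4 0;0 0 4 0;0 0 0 0",
)

```text
clock: 5.48
tool_pos: [0.4896, 0.4039, 0.1473]
eef_rot: [0.0, 0.726, 0.688, -0.003]
force: [0.3, -0.4, -0.7]
width: 0.065
finger_force: 0.0
```

```bash
python3 - <<'E'
from h import *
togo([.499,.405,.032],1.5145)
a=arm.capture("top")[170:320,160:360]; b=arm.capture("side")[170:340,170:370]
cv2.imwrite("pics/c2.png",np.vstack([cv2.resize(a,None,fx=2,fy=2),cv2.resize(b,None,fx=1.76,fy=1.76)[:, :400] if 0 else cv2.resize(b,(400,300))])[:,:,::-1])
E
```

```text
t 5.47 pos [0.4896 0.4039 0.1473] yaw 1.5164 to go tool cm [ 0.21  0.98 11.53] turn 0.002
```

View pics/c2.png

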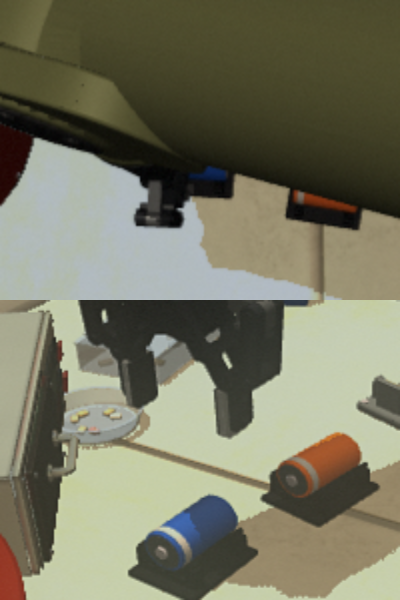

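The side view shows the open fingers above the blue cell at about (190,535), clear of the white box. I'll correct sideways and go down.

>>> step_arm(
  rows="0.2 1 2 0;0 0 3 0;0 0 3 0;0 0 2.5 0;0 0 1 0;0 0 0 0",
)

```text
clock: 6.32
tool_pos: [0.5014, 0.4066, 0.0354]
eef_rot: [0.0, 0.726, 0.688, 0.0]
force: [-0.1, 0.6, -0.1]
width: 0.0649
finger_force: 0.0
```

>>> step_arm(
  rows="0 0 0 0;0 0 0 0;0 0 0 0;0 0 0 0;0 0 0 0",
  gripper=2,
  newtons=50,
)

```text
clock: 6.95
tool_pos: [0.4984, 0.4079, 0.0369]
eef_rot: [-0.001, 0.725, 0.689, -0.001]
force: [-7.6, -1.4, 7.8]
width: 0.0318
finger_force: 48.8
```

```bash
python3 - <<'E'
from h import *
togo([.499,.405,.032],1.5145)
print(arm.read_state()["force"])
E
```

```text
t 6.95 pos [0.4984 0.4079 0.0369] yaw 1.5203 to go tool cm [-0.29  0.08  0.49] turn 0.006
[-7.55428978 -1.35698552  7.79579801]
```

>>> step_arm(
  rows="0 0 -1 0;0 0 -3 0;0 0 -3 0;0 0 -3 0;0 0 0 0",
)

```text
clock: 7.58
tool_pos: [0.5022, 0.408, 0.1386]
eef_rot: [0.0, 0.725, 0.688, 0.003]
force: [-0.8, 0.4, -1.9]
width: 0.0316
finger_force: 49.6
```

```bash
python3 - <<'E'
from h import *
togo([.474,.118,.137],1.2805)
print(arm.read_state()["force"],arm.read_state()["finger_force"])
b=arm.capture("side")[140:340,170:370]
cv2.imwrite("pics/c3.png",cv2.resize(b,None,fx=2.5,fy=2.5)[:,:,::-1])
E
```

```text
t 7.58 pos [0.5022 0.408  0.1386] yaw 1.5181 to go tool cm [-29.11  -1.28   0.04] turn 0.238
[-0.76878805  0.42060329 -1.85810178] 49.55108642578125
```

View pics/c3.png

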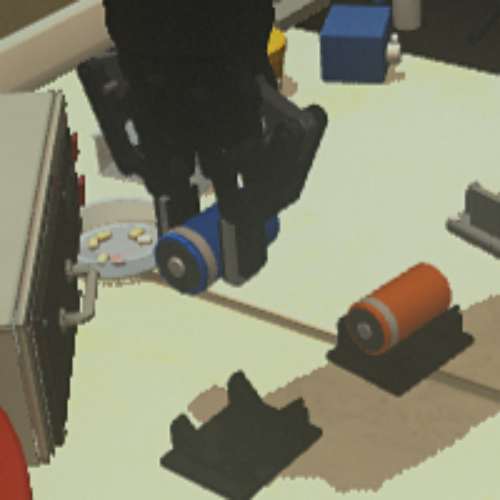

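The side view shows the cell held level between the pads. The nub is at crop (178,267), which is pixel (241,247), and the rest is empty.

```bash
cat >> h.py <<'E'
CR=np.array([.474,.118]); CY=1.2805
def cradle(x,y,z):
    c,s=np.cos(CY),np.sin(CY); return np.array([CR[0]+c*x-s*y,CR[1]+s*x+c*y,z])
E
python3 - <<'E'
from h import *
o,d=ray("side",(241,246.8))
for x in(.499,.5035,.507): p=o+d*(x-o[0])/d[0]; print(x,p.round(4))
togo(cradle(.02,0,.137),CY)
E
```

```text
0.499 [0.499  0.4401 0.1384]
0.5035 [0.5035 0.4351 0.1341]
0.507 [0.507  0.4312 0.1308]
t 7.62 pos [0.5016 0.4071 0.1367] yaw 1.5182 to go tool cm [-27.07  -0.77  -0.08] turn 0.238
```

>>> step_arm(
  rows="-3 0 0 0;-5 0 0 0;-5 -0.4 0 0;-5 -0.4 0 0;-5 0 0 0;-4 0 0 0.12;0 0 0 0.12;0 0 0 0",
)

```text
clock: 8.62
tool_pos: [0.4786, 0.1368, 0.1348]
eef_rot: [0.0, 0.803, 0.597, -0.0]
force: [0.5, 0.2, -1.4]
width: 0.0313
finger_force: 49.5
```

```bash
python3 - <<'E'
from h import *
togo(cradle(.02,0,.066),CY)
b=arm.capture("side")[90:270,310:490]
cv2.imwrite("pics/c4.png",cv2.resize(b,None,fx=3,fy=3)[:,:,::-1])
E
```

```text
t 8.62 pos [0.4786 0.1368 0.1348] yaw 1.2784 to go tool cm [0.07 0.1  6.88] turn -0.002
```

View pics/c4.png

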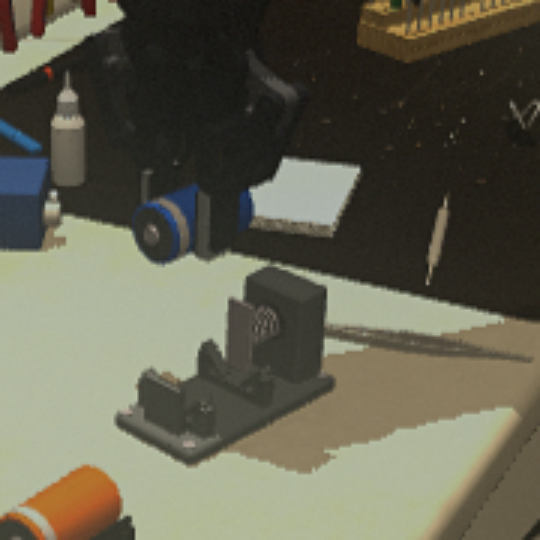

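The side view shows the cell held level above the cradle, with its nub at (150,235) beyond the contact wall at (160,380) and its flat end ahead of the spring plate at (240,330). I'll descend to the pushing height, then push.

>>> step_arm(
  rows="0.1 0.1 2 0;0 0 2 0;0 0 2 0;0 0 0.9 0;0 0 0 0;0 0 0 0",
)

```text
clock: 9.43
tool_pos: [0.4804, 0.1387, 0.0668]
eef_rot: [0.0, 0.802, 0.597, 0.0]
force: [-0.6, -0.1, -1.0]
width: 0.0316
finger_force: 49.6
```

```bash
python3 - <<'E'
from h import *
togo(cradle(-.003,0,.066),CY); print(arm.read_state()["force"])
a=arm.capture("side")[150:250,320:440]
cv2.imwrite("pics/c5.png",cv2.resize(a,None,fx=5,fy=5,interpolation=cv2.INTER_CUBIC)[:,:,::-1])
E
```

```text
t 9.43 pos [0.4804 0.1387 0.0668] yaw 1.2797 to go tool cm [-2.47 -0.02  0.08] turn -0.001
[-0.61080244 -0.09009048 -0.98333473]
```

View pics/c5.png

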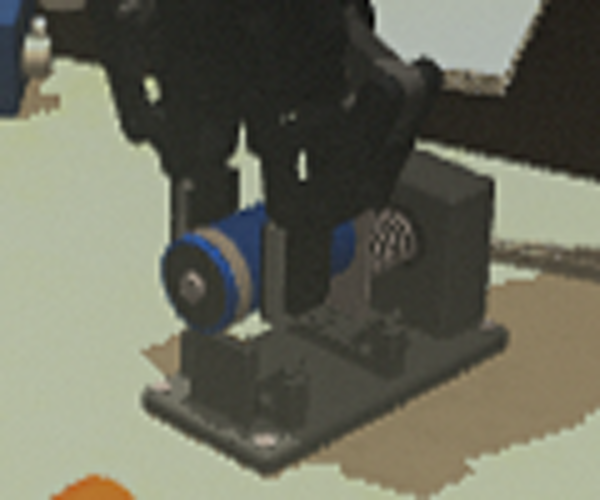

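The side view shows the cell level above the contact wall, nub at (192,285), flat end close to the plate. Now I push toward the spring.

>>> step_arm(
  rows="-0.5 0 0 0;-0.5 0 0 0;-0.3 0 0 0;0 0 0 0;0 0 0 0",
)

```text
clock: 10.1
tool_pos: [0.4765, 0.1259, 0.0664]
eef_rot: [0.0, 0.802, 0.597, 0.0]
force: [-0.3, -0.3, -0.8]
width: 0.0318
finger_force: 49.6
```

>>> step_arm(
  rows="-0.3 0 0 0;0 0 0 0;0 0 0 0",
)

```text
clock: 10.48
tool_pos: [0.4757, 0.1233, 0.0664]
eef_rot: [-0.0, 0.802, 0.597, 0.0]
force: [1.2, 2.1, -0.7]
width: 0.0313
finger_force: 49.5
```

>>> step_arm(
  rows="-0.3 0 0 0;-0.3 0 0 0;0 0 0 0;0 0 0 0",
)

```text
clock: 10.98
tool_pos: [0.4739, 0.1175, 0.0664]
eef_rot: [-0.0, 0.802, 0.597, 0.0]
force: [1.7, 3.9, -1.7]
width: 0.0315
finger_force: 49.6
```

```bash
python3 - <<'E'
from h import *
togo(cradle(-.003,0,.066),CY); print(arm.read_state()["force"])
for z in(.06,.062,.064):
    p=onz("side",(358.4,207),z); print(z,p.round(4),(np.linalg.inv([[np.cos(CY),-np.sin(CY)],[np.sin(CY),np.cos(CY)]])@(p[:2]-CR)).round(4))
E
```

```text
t 10.97 pos [0.4739 0.1175 0.0664] yaw 1.279 to go tool cm [-0.25 -0.01  0.04] turn -0.002
[ 1.74538429  3.8823963  -1.65320251]
0.06 [0.4906 0.1603 0.06  ] [ 0.0453 -0.0038]
0.062 [0.4889 0.1635 0.062 ] [ 0.0479 -0.0013]
0.064 [0.4872 0.1667 0.064 ] [0.0505 0.0013]
```

Contact: the force of about 4.2 N means about 6 mm of plate travel. I'll push 4.5 mm more.

>>> step_arm(
  rows="-0.25 0 0 0;-0.2 0 0 0;0 0 0 0;0 0 0 0",
)

```text
clock: 11.48
tool_pos: [0.4727, 0.1137, 0.0664]
eef_rot: [-0.0, 0.802, 0.597, 0.001]
force: [2.2, 5.5, -0.7]
width: 0.0317
finger_force: 49.5
```

>>> step_arm(
  rows="0 0 0.5 0;0 0 0.5 0;0 0 0.3 0;0 0 0 0;0 0 0 0",
)

```text
clock: 12.1
tool_pos: [0.473, 0.1138, 0.0535]
eef_rot: [-0.0, 0.802, 0.597, 0.001]
force: [1.8, 5.6, -0.4]
width: 0.0315
finger_force: 49.6
```

```bash
python3 - <<'E'
from h import *
togo(cradle(-.006,0,.040),CY); print(arm.read_state()["force"])
a=arm.capture("side")[150:250,320:440]
cv2.imwrite("pics/c6.png",cv2.resize(a,None,fx=5,fy=5,interpolation=cv2.INTER_CUBIC)[:,:,::-1])
E
```

```text
t 12.1 pos [0.473  0.1138 0.0535] yaw 1.2795 to go tool cm [-0.17 -0.03  1.35] turn -0.001
[ 1.77734076  5.60529001 -0.36076441]
```

View pics/c6.png

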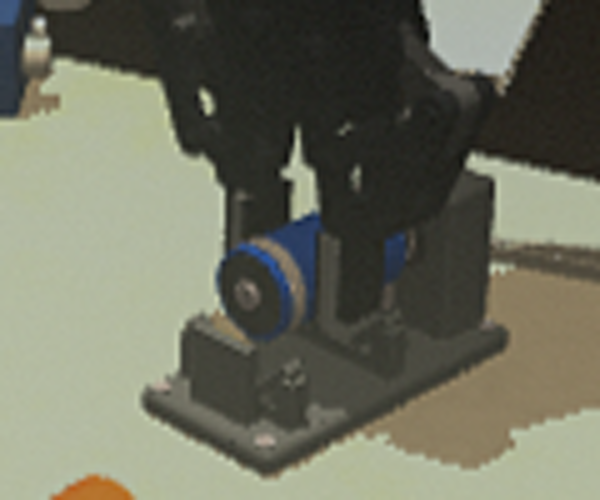

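The side view shows the cell behind the contact wall, with its nub at (248,290) above the wall top and the spring at 5.8 N (about 10 mm). I'll lower it further.

>>> step_arm(
  rows="0 0 0.5 0;0 0 0.5 0;0 0 0.2 0;0 0 0 0;0 0 0 0",
)

```text
clock: 12.78
tool_pos: [0.473, 0.1139, 0.0416]
eef_rot: [-0.0, 0.802, 0.597, 0.001]
force: [1.7, 5.8, 0.3]
width: 0.0313
finger_force: 49.7
```

>>> step_arm(
  rows="0 0 0.2 0;0 0 0 0;0 0 0 0",
)

```text
clock: 13.15
tool_pos: [0.4731, 0.114, 0.0401]
eef_rot: [0.0, 0.802, 0.597, 0.001]
force: [0.7, 5.2, 7.2]
width: 0.0312
finger_force: 50.7
```

>>> step_arm(
  rows="0.2 0 0 0;0.2 0 0 0;0 0 0 0;0 0 0 0",
)

```text
clock: 13.65
tool_pos: [0.4732, 0.1143, 0.04]
eef_rot: [0.002, 0.803, 0.596, -0.002]
force: [-3.0, -2.9, 14.3]
width: 0.0313
finger_force: 51.4
```

>>> step_arm(
  rows="0 0 0 0;0 0 0 0;0 0 0 0;0 0 0 0",
  gripper=5.5,
)

```text
clock: 14.15
tool_pos: [0.4735, 0.1166, 0.0391]
eef_rot: [-0.0, 0.802, 0.597, -0.0]
force: [-0.4, 1.0, -0.1]
width: 0.0552
finger_force: 0.0
```

>>> step_arm(
  rows="0 0 -2 0;0 0 -3 0;0 0 -4 0;0 0 -5 0;0 0 0 0",
)

```text
clock: 14.78
tool_pos: [0.4752, 0.1176, 0.1824]
eef_rot: [0.001, 0.803, 0.597, 0.003]
force: [-0.7, 0.1, -0.6]
width: 0.055
finger_force: 0.0
```

```bash
python3 - <<'E'
from h import *
togo(cradle(-.006,0,.040),CY); print(arm.read_state()["force"])
a=arm.capture("side"); print(arm.spot_in("cell_blue","side")[:1],arm.spot_in("cell_orange","side")[:1])
# predicted seated nub face & wall for reference
for v in((.030,0,.036),(.037,-.013,.039),(.037,.013,.039),(-.0305,-.009,.066)): print(v,((proj("side",cradle(*v))-[320,150])*5).round())
cv2.imwrite("pics/c7.png",cv2.resize(a[150:250,320:440],None,fx=5,fy=5,interpolation=cv2.INTER_CUBIC)[:,:,::-1])
E
```

```text
t 14.78 pos [0.4752 0.1176 0.1824] yaw 1.2785 to go tool cm [-0.64 -0.19 14.24] turn -0.002
[-0.7288495   0.12396498 -0.56974465]
[{'at': [0.4605, 0.1218, 0.043], 'confidence': 0.7}] [{'at': [0.4591, 0.2991, 0.0409], 'confidence': 0.58}]
(0.03, 0, 0.036) [232. 338.]
(0.037, -0.013, 0.039) [189. 323.]
(0.037, 0.013, 0.039) [246. 351.]
(-0.0305, -0.009, 0.066) [341. 188.]
```

View pics/c7.png

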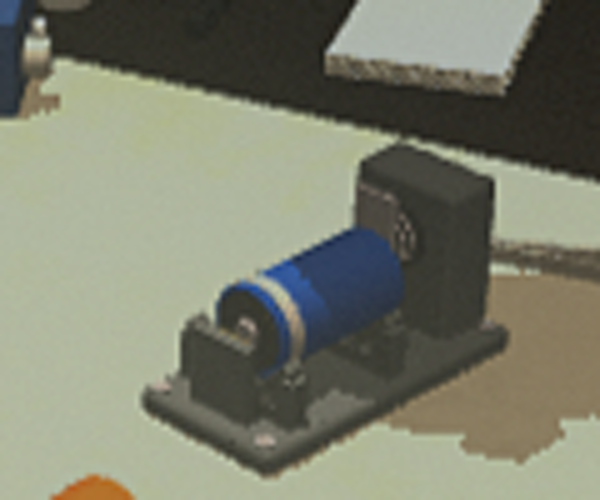

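The side view shows the cell down in the saddles, but with a gap between the nub at (245,325) and the wall. The plate at (360,180) is still well back, so the cell probably has not slid forward. I'll move the arm aside and measure.

>>> step_arm(
  rows="-5 0 -2 0;-6 0 -2 0;-6 0 0 0;-6 0 0 0;-6 0 0 0;-5 0 0 0;0 0 0 0",
)

```text
clock: 15.8
tool_pos: [0.3735, -0.2118, 0.2174]
eef_rot: [-0.002, 0.805, 0.594, -0.001]
force: [-0.1, 0.5, -0.3]
width: 0.055
finger_force: 0.0
```

```bash
cat > fitc.py <<'E'
from h import *
from scipy.optimize import least_squares
a=np.linspace(0,2*np.pi,60)
def pts(p):
    x,y,z,yaw,pit=p; R=Rn.from_euler("ZY",[CY+yaw,-pit]).as_matrix(); o=cradle(x,y,z)
    L=[(xx,rr*np.cos(t),rr*np.sin(t)) for xx,rr in((-.03025,.0165),(.02775,.0165)) for t in a]
    return o+np.array(L)@R.T
def P(n,X):
    K,T,_=cam(n); c=(np.c_[X,np.ones(len(X))]@np.linalg.inv(T).T)[:,:3]*[1,-1,-1]; u=c@K.T; return u[:,:2]/u[:,2:]
def fit(views,dirs,free=5):
    H={}
    for n in views:
        arm.capture(n); r=arm.outline_of("cell_blue",n)
        if not r: print(n,"none"); continue
        ys,xs=np.nonzero(r[0]["region"]); H[n]=np.c_[xs,ys].astype(float); print(n,round(r[0]["confidence"],2),len(xs),xs.min(),xs.max(),ys.min(),ys.max())
    def res(q):
        p=np.r_[q,np.zeros(5-len(q))]; X=pts(p); o=[]
        for n in H:
            U=P(n,X)
            for th in np.deg2rad(dirs[n]):
                u=np.array([np.cos(th),np.sin(th)]); o.append((U@u).max()-(H[n]@u).max()-.4)
        return np.array(o)
    g=least_squares(res,[0,0,.036,0,0][:free],x_scale=[.01,.01,.01,.1,.1][:free],loss="soft_l1",f_scale=.5)
    print("cell in cradle",g.x.round(4),"rms",np.sqrt((res(g.x)**2).mean()).round(2))
E
python3 - <<'E'
from fitc import *
# image angle: 0 right, 90 down; side: lower-left is hidden by wall
D={"top":np.arange(0,360,12),"side":np.arange(-150,70,8)}
fit(["top","side"],D); fit(["side"],D,4); fit(["top","side"],D,3)
for n in("side","top"):
    for q in("spring_contact","cell_blue_nub"): print(n,q,[(np.round(r["at"],3),round(r["confidence"],2)) for r in arm.spot_in(q,n)[:1]])
b=arm.capture("side")
togo(cradle(0,0,.1),CY)
E
```

```text
top none
side 0.75 687 363 400 196 225
cell in cradle [0.0095 0.0137 0.0476 0.108  0.0753] rms 0.23
side 0.6 629 363 400 197 224
cell in cradle [-0.0366 -0.028   0.0133 -0.0371] rms 0.35
top none
side 0.85 600 364 399 197 223
cell in cradle [-0.0387 -0.0309  0.0108] rms 0.32
side spring_contact [(array([0.457, 0.083, 0.059]), 0.51)]
side cell_blue_nub [(array([0.463, 0.122, 0.043]), 0.89)]
top spring_contact []
top cell_blue_nub [(array([0.474, 0.112, 0.046]), 0.61)]
t 16.55 pos [ 0.376  -0.2082  0.2191] yaw 1.2789 to go tool cm [34.06  0.   11.91] turn -0.002
```

>>> step_arm(
  rows="-5 0 -3 0;-5 0 -3 0;-5 0 -2 0;-5 0 0 0;0 0 0 0",
)

```text
clock: 17.18
tool_pos: [0.3159, -0.4038, 0.2983]
eef_rot: [-0.0, 0.805, 0.594, -0.0]
force: [-0.0, 1.5, 0.1]
width: 0.0551
finger_force: 0.0
```

```bash
python3 - <<'E'
from fitc import *
D={"top":np.arange(0,360,12),"side":np.arange(-150,70,8)}
fit(["top","side"],D); fit(["top","side"],D,4)
b=arm.capture("top"); hsv=cv2.cvtColor(b,cv2.COLOR_RGB2HSV); m=cv2.inRange(hsv,(105,120,20),(130,255,255))
ys,xs=np.nonzero(m[225:310,370:480]); print("blue px top",len(xs),xs.min()+370 if len(xs) else 0,xs.max()+370 if len(xs) else 0, xs.mean()+370,ys.mean()+225)
print("expect top cell centre px",proj("top",cradle(0,0,.05)),proj("top",cradle(.02775,0,.0525)),proj("top",cradle(-.03025,0,.0525)))
E
```

```text
top 0.72 625 402 437 250 274
side 0.83 637 363 400 197 224
cell in cradle [-0.008  -0.0012  0.0343  0.0391  0.0715] rms 0.64
top 0.73 624 402 437 250 275
side 0.81 663 363 400 196 224
cell in cradle [-0.0073 -0.0011  0.0347  0.0089] rms 0.72
blue px top 520 402 437 421.36346153846154 263.0980769230769
expect top cell centre px [415.90400397 259.85266621] [401.15992805 255.43942316] [432.64234076 264.29469368]
```

The cell sits about 7 mm back (nub x ≈ 0.022) and did not slide forward. Its front edge is probably caught on the saddle edge. I'll regrasp, lift it slightly, ease it forward and lower it again.

```bash
python3 -c "
from h import *
togo(cradle(-.005,0,.13),CY)"
```

```text
t 17.62 pos [ 0.3187 -0.3991  0.2992] yaw 1.2801 to go tool cm [5.350e+01 5.000e-02 1.691e+01] turn -0.0
```

>>> step_arm(
  rows="6 0 0 0;6 0 0 0;6 0 0 0;6 0 0 0;6 0 0 0;6 0 0 0;6 0 1 0;5 0 3 0",
)

```text
clock: 18.62
tool_pos: [0.4549, 0.053, 0.2599]
eef_rot: [0.001, 0.802, 0.597, 0.002]
force: [0.8, -1.6, -0.1]
width: 0.055
finger_force: 0.0
```

>>> step_arm(
  rows="4 0 4 0;2.5 0 4 0;0 0 4 0;0 0 0 0;0 0 0 0",
)

```text
clock: 19.25
tool_pos: [0.4728, 0.1129, 0.1403]
eef_rot: [0.0, 0.802, 0.597, 0.001]
force: [-0.3, -0.1, -0.4]
width: 0.055
finger_force: 0.0
```

```bash
python3 -c "
from h import *
togo(cradle(-.005,0,.039),CY)"
```

```text
t 19.25 pos [0.4728 0.1129 0.1403] yaw 1.2788 to go tool cm [ 0.02 -0.04 10.13] turn -0.002
```

>>> step_arm(
  rows="0 0 3 0;0 0 3 0;0 0 2.5 0;0 0 1.5 0;0 0 0 0;0 0 0 0",
)

```text
clock: 20.0
tool_pos: [0.4731, 0.1128, 0.0402]
eef_rot: [0.0, 0.803, 0.597, 0.001]
force: [0.4, 0.8, 0.1]
width: 0.0549
finger_force: 0.0
```

>>> step_arm(
  rows="0 0 0 0;0 0 0 0;0 0 0 0;0 0 0 0",
  gripper=2,
)

```text
clock: 20.5
tool_pos: [0.4727, 0.1129, 0.0397]
eef_rot: [0.0, 0.803, 0.596, 0.0]
force: [-2.1, 0.3, 7.4]
width: 0.0315
finger_force: 49.7
```

>>> step_arm(
  rows="0 0 -0.3 0;0 0 -0.1 0;0 0 0 0;0 0 0 0",
)

```text
clock: 21.0
tool_pos: [0.4732, 0.1146, 0.0434]
eef_rot: [-0.001, 0.802, 0.597, 0.002]
force: [1.9, 5.1, -4.6]
width: 0.0315
finger_force: 50.4
```

>>> step_arm(
  rows="0.3 0 0 0;0 0 0 0;0 0 0 0",
)

```text
clock: 21.38
tool_pos: [0.4737, 0.1163, 0.0432]
eef_rot: [-0.0, 0.802, 0.597, 0.001]
force: [2.3, 4.1, -3.2]
width: 0.0314
finger_force: 50.5
```

```bash
python3 - <<'E'
from fitc import *
D={"top":np.arange(0,360,12),"side":np.arange(-150,70,8)}
s=arm.read_state(); print(s["force"],s["tool_pos"])
a=arm.capture("side"); r=arm.spot_in("cell_blue_nub","side"); print(r[:1])
E
```

```text
[ 2.34880554  4.10958242 -3.24848393] [0.47373387 0.11625073 0.04324039]
[{'at': [0.4702, 0.1353, 0.0452], 'confidence': 0.77}]
```

>>> step_arm(
  rows="0 0 0.2 0;0 0 0 0;0 0 0 0",
)

```text
clock: 21.85
tool_pos: [0.4735, 0.1162, 0.0415]
eef_rot: [-0.0, 0.802, 0.597, 0.001]
force: [0.6, 4.9, 3.7]
width: 0.0317
finger_force: 51.2
```

>>> step_arm(
  rows="0 0 0.1 0;0 0 0 0;0 0 0 0",
)

```text
clock: 22.22
tool_pos: [0.4735, 0.1162, 0.0409]
eef_rot: [0.0, 0.802, 0.597, 0.001]
force: [-0.5, 3.9, 9.8]
width: 0.0313
finger_force: 52.1
```

Saddle contact now comes at the expected height (TCP z 0.0415, axis 36 mm). I'll unload the downward press, ease forward and release.

>>> step_arm(
  rows="0 0 -0.15 0;0.2 0 0 0;0 0 0 0;0 0 0 0",
)

```text
clock: 22.72
tool_pos: [0.4737, 0.1173, 0.0415]
eef_rot: [0.0, 0.802, 0.597, -0.0]
force: [-0.7, 2.8, 0.9]
width: 0.0315
finger_force: 50.8
```

>>> step_arm(
  rows="0 0 0 0;0 0 0 0;0 0 0 0;0 0 0 0",
  gripper=5.5,
)

```text
clock: 23.22
tool_pos: [0.4737, 0.1171, 0.0415]
eef_rot: [0.0, 0.803, 0.597, -0.0]
force: [0.3, -0.3, 0.0]
width: 0.0548
finger_force: 0.0
```

>>> step_arm(
  rows="0 0 -2 0;0 0 -4 0;0 0 -5 0;-5 0 -4 0;-6 0 -3 0;-6 0 0 0;-6 0 0 0;-6 0 0 0",
)

```text
clock: 24.22
tool_pos: [0.3909, -0.1572, 0.2188]
eef_rot: [0.0, 0.803, 0.597, -0.0]
force: [2.0, 0.7, 0.2]
width: 0.055
finger_force: 0.0
```

>>> step_arm(
  rows="-6 0 0 0;-6 0 0 0;-6 0 0 0;-6 0 0 0;-4 0 0 0;0 0 0 0",
)

```text
clock: 24.98
tool_pos: [0.3091, -0.4264, 0.2176]
eef_rot: [-0.0, 0.804, 0.594, -0.0]
force: [-0.4, -0.0, -0.3]
width: 0.0548
finger_force: 0.0
```

```bash
python3 - <<'E'
from fitc import *
D={"top":np.arange(0,360,12),"side":np.arange(-150,70,8)}
fit(["top","side"],D); fit(["top","side"],D,4)
print("nub",[np.round(r["at"],3) for r in arm.spot_in("cell_blue_nub","side")[:1]],"orange",[np.round(r["at"],3) for r in arm.spot_in("cell_orange","side")[:1]])
print(arm.read_state()["clock"])
E
```

```text
top 0.75 630 398 433 249 273
side 0.72 630 360 397 197 224
cell in cradle [-0.0005 -0.0008  0.036   0.0489  0.0667] rms 0.37
top 0.68 614 398 433 250 273
side 0.58 657 360 397 196 225
cell in cradle [-0.0003 -0.0003  0.0369  0.0243] rms 0.58
nub [array([0.464, 0.126, 0.044])] orange [array([0.462, 0.295, 0.042])]
25.475
```

```bash
python3 -c "
from rig import arm
print(arm.close_job())"
```

```text
the job is handed in; nothing more can be done
None
```

I handed the job in with the blue cell seated: the last camera measurement had it within 1 mm of the cradle middle, axis about 36 mm up and nub at the fixed contact. It needed one regrasp to slide forward, the orange cell was not disturbed, and the hand-in gave no verdict.

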